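# Reset the boxed-in stop valve under the stairs

## Robot

A 6-joint arm with a two-finger parallel gripper is mounted at the origin on the work surface. World frame = base frame: x ahead of the robot, y to its left, z up, the work surface at z = 0. Lengths are in m, angles in rad, forces in N, time in s.
With the tool pointing down it reaches from about 0.25 to 0.775 m from the base axis. Payload 4 kg.
Tool frame: the origin (TCP) lies on the centre line of the jaws, within the pads' length; the fingertips stand robot.tips_ahead ahead of it and the grasp point (between the pads) lies 8 mm behind it (robot.tips_ahead is the distance from the TCP to the fingertips, in m); z points along the fingers, y is the line along which they close (so a half turn about z gives the same grasp; the last joint's range is limited). The gripper opens to 94 mm and grips with 3 to 60 N. Pads are 16 mm wide; open, the fingers measure 119 mm over their backs; the gripper's body (75 mm by 177 mm) begins 78 mm behind the grasp point.
Start: joints at [1.154, 0.087, 1.371, -0, 1.684, -0.103], TCP at [0.17, 0.523, 0.217] pointing down, gripper open.
Joint ranges: [-3.1, 3.1], [-0.76, 2.03], [0.27, 2.55], [-1.08, 4.22], [0.17, 2.65], [-2.57, 2.57]. Speed limits (rad/s): [2.79, 2.79, 3.14, 3.14, 3.14, 3.14].

## Interface

Orientations are given as [roll, pitch, yaw] about the fixed x, y, z axes, in that order (R = Rz(yaw) Ry(pitch) Rx(roll)).
In Python, from bench import robot, snapshot, close_job, spotter gives the robot as it stands. The module is installed in compiled form; this text tells all that it offers.
- The arm moves only by the tool servo_tool, never from a script. Its argument "commands" is one flat list of numbers, 7 for each row, row after row: the shift along the tool's x, y, z in m, then the turn, a rotation vector about the tool's x, y, z in degrees, then the finger opening in m, from 0 to 0.094. In form: [x, y, z, ax, ay, az, grip, x, y, z, ax, ay, az, grip, ...]. A call has 1 to 10 rows; each row is the pose to reach, as a shift and turn from the pose commanded when the call began, along the tool's axes at that moment; what a row does not reach only later rows make up. A row lasts 1/8 s, in which the tool goes at most 62.5 mm and 10.7 degrees, less where a joint would pass 70% of its speed; a pose out of reach is approached as far as the arm can. A call with a gripper value outside its range is refused whole. The fingers move at their own pace and stop on an object; the grip force is fixed at half the most. Time passes only in rows, so rows that repeat a pose let the fingers close. It gives the time, the measured TCP pose, the force, the opening and the grip force at its end, in the units of the state.
- robot.get_obs(): the state, without advancing time (a new reading comes with each control period).
- snapshot(name): name is "scene" or "top" or "wrist"; returns a dict with "img" (480x640x3 uint8, blue, green, red), "camera_matrix" (3x3 intrinsics, pixels), "extrinsics" (4x4, takes a point from camera to world coordinates); the wrist camera has in their place "hand_eye" (4x4, takes a point from camera to tool coordinates, whose origin is the TCP and whose axes are the flange's). Camera axes: x right, y down, z forward; pixel columns grow to the right and rows downward; lengths in m; the calibration is good to about 2 mm. The wrist camera is an equidistant fisheye: a pixel r from the principal point sees the ray r / f radians off the axis. A picture is of the moment at which its call begins: read the wrist's pose just before it. There is no depth.
- close_job(): hands the job in; it is judged then, once.
Trained networks look in a picture, given as the dict that the camera call returned (one of the last four; its "shot" number tells which), for a name from the list of things; names that differ only in an ending like _2 or _b are one class to them, and where a whole thing is asked for, a point or a joint stands for the part that bears it (a point fixed in the world has none). Each returns a list of dicts, best first, with "conf" (0 to 1); they miss things now and then, are a little off and sometimes report something else, mostly with a low value. They report only what shows in the picture. A call takes as long as a camera call. They do not tell look-alikes from the thing itself.
- spotter.trace(name, picture): "region" (480x640 bool, what is visible of it) and "box" ([left, top, width, height] in pixels, round what is visible of it).
The state is a dict: "time": time; "joint_positions": joint angles; "qvel": joint speeds; "joint_torque": joint torques, N m; "tool_pos": TCP position; "ee_rot": TCP orientation; "wrist_force": force on the tool from outside, world axes, zero at the start; "wrist_torque": the same for the moment, N m; "width": finger opening in m; "finger_force": force on a finger pad.
Only numpy, scipy, OpenCV 4.12 (cv2) and the standard library are available. Lean on these libraries where they do the work, as an engineer would, in place of code of your own. Each camera call takes 0.05 s, during which the arm holds its last target. There are 200 camera calls.

## Task

Lift the access panel off the valve box and lean it, handle side outwards, against the front of the timber bearer so that its lower edge stands on the board and it slopes at about 45 degrees. Then screw the valve's handwheel clockwise until it is fully shut and comes up against its stop, and open it again by exactly one full turn, regrasping as needed. Leave the bottle, canister and brush where they stand.

Things in the scene. Friction and masses are not known exactly. Their poses are not given: they have to be found in the camera images.
- panel: loose plywood panel, 0.3 kg, 200 (x) by 210 (y) by 9 mm thick, lying flat on the valve box's rim at the start. A solid wood cleat handle stands on the middle of its upper face: 18 mm wide (x), 90 long (y), 32 high; pinch it from above across its width. Origin: centre of the underside; z: normal on the handle side.
- box: fixed open-topped plywood box round the valve, 200 by 200 mm outside, 105 high, walls 10 thick. A 22 mm copper pipe passes through its two y-side walls 32 mm above the board and turns down 120 mm from the middle. Origin: centre of the underside, x and y along the walls, z up.
- wheel_grip (a point): centre of the round grey handwheel (66 mm diameter, 18 thick, upright axis) in the middle of the box under the panel; 93 mm above the board, its top 3 mm below the box rim. Grip it across its diameter from above; fingertips may go 20 mm below this point (the brass valve below is within 22 mm of the axis). A brass bar on top, hub to rim, shows its angle. Axes turn with the wheel.
- wheel (a joint): turn of the handwheel, rad: 0 is fully shut on a hard stop; grows anticlockwise from above (opening) to 9.4. One full turn is 6.283; at 0 and 6.283 the brass bar points along the box's -x. Starts 1.3 to 2.5 rad open. It turns against about 0.2 N m and stays where left; at the stop the resisting moment rises steeply.
- bearer: fixed sawn timber block, 70 mm deep (x), 220 mm long (y), 110 mm high, standing on the board. Origin: middle of the lower edge of its front face, which looks along its own -x, towards the robot; the block lies on the +x side of the origin.
- bottle: closed amber glass bottle, 64 mm diameter, 170 mm tall, standing; origin at the centre of its foot. Bystander.
- canister: white lidded ceramic canister, 106 mm diameter, 150 mm tall to the lid's knob, standing; origin at the centre of its foot. Bystander.
- brush: white hard silicone scrubbing brush lying bristles down, about 173 mm long (its x), 45 mm wide, 32 mm high; origin on the board near its middle. Bystander.
Things that resemble listed ones, but are neither listed nor needed, are in the scene too. Of the things that look like the bearer, the middle-sized one is meant.

How it is judged:
By the outcome, as a careful person would: the job done as asked, in the order asked, and still so for the second after the job is handed in, with the robot touching nothing.
It also fails if it takes over 70 s, if anything falls off the work surface, if the arm or the gripper's body presses on something with over 40 N, if the wrist force passes 120 N, or if a joint passes its speed limit or range.

## Working session

There is one attempt and no reset: what is moved stays moved. The work goes in short steps, Python scripts to look and compute and a tool call to move; the robot and the scene stay as the last step left them, time stands still between calls to the robot, and variables do not carry over. Pictures are saved under pics/ and viewed, at most 10 in all, crops included, and the job is handed in when it is done.

Besides the shell and the picture viewer there is one more tool, called after "Call:" in YAML: its name, and indented under it one key for each argument. servo_tool: Moves the arm, as the interface text tells. Its arguments: {"type":"object","properties":{"commands":{"type":"array","items":{"type":"number"}}},"required":["commands"]}

```bash
mkdir -p pics
cat > h.py <<'E'
import numpy as np,cv2
from bench import robot,snapshot,close_job,spotter
from scipy.spatial.transform import Rotation as R
def obs():
    o=robot.get_obs(); return o
def ray(s,u,v):
    K=np.array(s["camera_matrix"]);E=np.array(s["extrinsics"])
    d=E[:3,:3]@np.linalg.inv(K)@np.array([u,v,1.]);return E[:3,3],d
def onz(s,u,v,z):
    c,d=ray(s,u,v);return c+d*(z-c[2])/d[2]
def proj(s,p):
    K=np.array(s["camera_matrix"]);E=np.array(s["extrinsics"])
    q=E[:3,:3].T@(np.asarray(p,float)-E[:3,3]);q=K@q;return q[:2]/q[2]
E
cat > a.py <<'E'
from h import *
o=obs();print({k:np.round(v,3).tolist() for k,v in o.items()},robot.tips_ahead)
ims=[]
for n in("top","scene"):
    s=snapshot(n);ims.append(s["img"].copy());np.savez(f"{n}0.npz",**{k:s[k] for k in("img","camera_matrix","extrinsics")})
    print(n,np.round(s["extrinsics"],3).tolist(),np.round(s["camera_matrix"],1).tolist())
    for t in["panel","box","bearer","bottle","canister","brush","wheel"]:
        for r in spotter.trace(t,s)[:4]:
            m=r["region"].astype(np.uint8);
            if m.sum()==0: continue
            ys,xs=np.nonzero(m);q=cv2.minAreaRect(np.c_[xs,ys].astype(np.float32))
            print(t,round(float(r["conf"]),2),np.round(r["box"]).tolist(),np.round(cv2.boxPoints(q)).tolist())
cv2.imwrite("pics/top0.png",ims[0]);cv2.imwrite("pics/scene0.png",ims[1])
E
python3 a.py
```

```text
{'time': 0.0, 'joint_positions': [1.154, 0.088, 1.372, -0.0, 1.684, -0.103], 'qvel': [0.002, -0.001, 0.001, 0.0, 0.001, 0.0], 'joint_torque': [0.0, -34.019, -30.243, 0.072, 0.033, -0.0], 'tool_pos': [0.17, 0.523, 0.215], 'ee_rot': [-3.139, -0.0, 2.828], 'wrist_force': [0.691, -0.216, 0.008], 'wrist_torque': [0.02, 0.04, 0.042], 'finger_force': 0.0, 'width': 0.094} 0.011
top [[-0.019, -0.994, 0.108, 0.379], [-1.0, 0.019, -0.001, -0.012], [-0.001, -0.108, -0.994, 1.072], [0.0, 0.0, 0.0, 1.0]] [[439.8, 0.0, 324.3], [0.0, 439.8, 238.4], [0.0, 0.0, 1.0]]
panel 0.77 [121.0, 196.0, 114.0, 104.0] [[119.0, 283.0], [138.0, 193.0], [233.0, 212.0], [214.0, 303.0]]
box 0.75 [211.0, 205.0, 33.0, 95.0] [[210.0, 206.0], [240.0, 204.0], [247.0, 294.0], [217.0, 296.0]]
bearer 0.98 [374.0, 306.0, 155.0, 74.0] [[370.0, 355.0], [377.0, 306.0], [531.0, 327.0], [525.0, 376.0]]
bearer 0.9 [167.0, 94.0, 82.0, 47.0] [[164.0, 126.0], [170.0, 94.0], [249.0, 109.0], [243.0, 141.0]]
bearer 0.75 [274.0, 160.0, 102.0, 44.0] [[275.0, 165.0], [374.0, 160.0], [376.0, 200.0], [277.0, 206.0]]
bottle 0.73 [370.0, 96.0, 3
[... 698 characters left out ...]
30.0, 93.0] [[344.0, 372.0], [365.0, 299.0], [492.0, 336.0], [470.0, 409.0]]
bearer 0.82 [278.0, 102.0, 84.0, 99.0] [[256.0, 135.0], [293.0, 92.0], [379.0, 166.0], [342.0, 209.0]]
bearer 0.77 [239.0, 228.0, 86.0, 94.0] [[229.0, 254.0], [259.0, 221.0], [335.0, 289.0], [304.0, 323.0]]
bearer 0.59 [271.0, 364.0, 69.0, 102.0] [[269.0, 376.0], [299.0, 359.0], [347.0, 447.0], [317.0, 464.0]]
bottle 0.94 [172.0, 239.0, 41.0, 59.0] [[167.0, 245.0], [193.0, 233.0], [216.0, 289.0], [190.0, 300.0]]
canister 0.95 [211.0, 159.0, 42.0, 56.0] [[206.0, 165.0], [243.0, 153.0], [260.0, 205.0], [224.0, 217.0]]
brush 0.7 [238.0, 320.0, 68.0, 65.0] [[233.0, 368.0], [295.0, 316.0], [308.0, 332.0], [246.0, 384.0]]
```

View pics/top0.png

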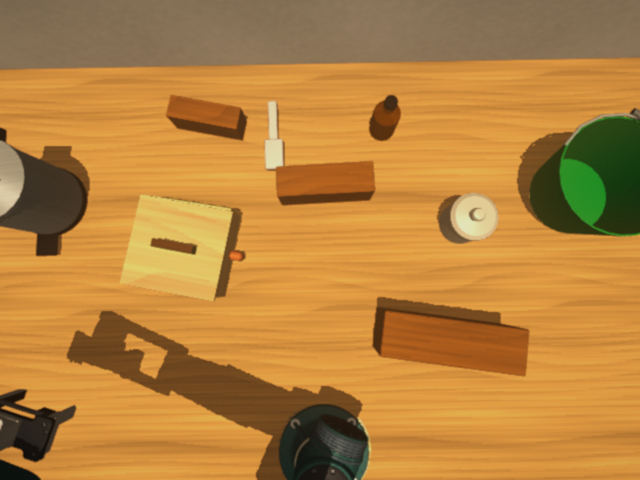

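View pics/scene0.png

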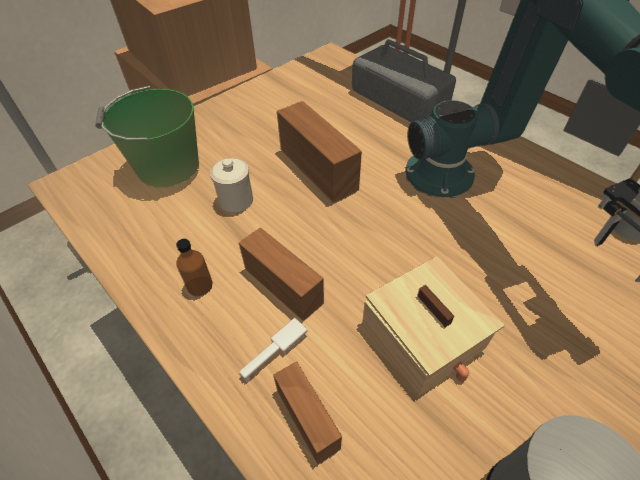

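The picture shows three bearer-like blocks in the top view: a small one at (205,117), a mid one at (325,183) and a large one at (453,343). The mid one is about 100 px long, and 220 mm at its 0.96 m depth comes to 100 px, so it is the one meant. I'll fit poses and confirm in one crop.

```bash
cat > b.py <<'E'
from h import *
from scipy.optimize import minimize
def poly(s,pose,x0,x1,y0,y1,z0,z1):
    x,y,a=pose;c,sn=np.cos(a),np.sin(a)
    P=[proj(s,[x+c*X-sn*Y,y+sn*X+c*Y,Z]) for X in(x0,x1) for Y in(y0,y1) for Z in(z0,z1)]
    return cv2.convexHull(np.array(P,np.float32))
def iou(s,m,h):
    M=np.zeros((1920,2560),np.uint8);cv2.fillConvexPoly(M,np.round(h*4*16).astype(np.int32),1,shift=4)
    m=cv2.resize(m.astype(np.uint8),(2560,1920),interpolation=cv2.INTER_NEAREST)
    return (M&m).sum()/(M|m).sum()
def fit(obs,p0,dims):
    f=lambda p:-sum(iou(s,m,poly(s,p,*dims)) for s,m in obs)
    S=np.array([p0]+[np.array(p0)+d for d in np.diag([.01,.01,.05])])
    r=minimize(f,p0,method="Nelder-Mead",options=dict(initial_simplex=S,xatol=1e-4,fatol=1e-4,maxfev=120));return r.x,-r.fun/len(obs)
t=snapshot("top");sc=snapshot("scene")
def pick(s,n,u,v):
    return min(spotter.trace(n,s),key=lambda r:np.hypot(r["box"][0]+r["box"][2]/2-u,r["box"][1]+r["box"][3]/2-v))["region"]
bd=(0,.07,-.11,.11,0,.11)
g=onz(t,325,200,.11);print("guess",g)
mb=[(t,pick(t,"bearer",325,182)),(sc,pick(sc,"bearer",282,275))]
for o in([mb[0]],[mb[1]],mb):print("bearer",*fit(o,[g[0],g[1],0.05],bd))
pb,_=fit(mb,[g[0],g[1],0.05],bd)
mp=pick(t,"panel",178,248);g=onz(t,177,248,.11)
pp,e=fit([(t,mp)],[g[0],g[1],-.17],(-.1,.1,-.105,.105,.105,.114));print("panel",pp,e)
bx=pick(sc,"box",427,345)
for n,u,v,h in(("bottle",380,138,0),("canister",475,215,.15)):print(n,onz(t,u,v,h))
im=t["img"].copy()
ov=cv2.resize(im[140:320,100:400],None,fx=2.6,fy=2.6)
def dr(h):cv2.polylines(ov,[np.round((h-[100,140])*2.6).astype(np.int32)],True,(255,0,255),1)
dr(poly(t,pb,0,0,-.11,.11,0,.11));dr(poly(t,pb,*bd));dr(poly(t,pp,-.1,.1,-.105,.105,.105,.114));dr(poly(t,pp,-.009,.009,-.045,.045,.146,.146))
cv2.imwrite("pics/ov.png",ov)
E
python3 b.py
```

```text
guess [ 0.56926079 -0.01586084  0.11      ]
bearer [ 0.58261955 -0.0180395   0.02770509] 0.9677373327414548
bearer [ 0.58378583 -0.01417844  0.02581691] 0.9719085449125537
bearer [ 0.58271024 -0.01641332  0.02596936] 0.9625162790700148
panel [ 0.46985759  0.31070446 -0.20380177] 0.9869746866551978
bottle [ 0.74666409 -0.15761009  0.        ]
canister [ 0.52291257 -0.33310133  0.15      ]
```

View pics/ov.png

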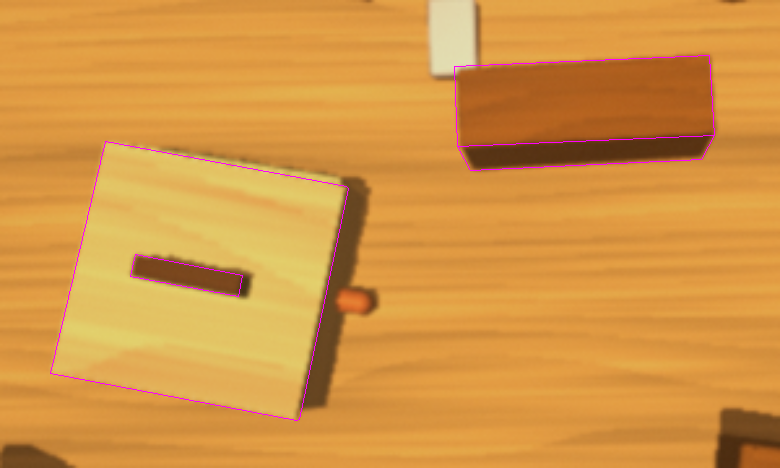

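The overlay lies well on the panel, about (50–348, 141–420), its handle, and the middle bearer, about (455–714, 55–170). The poses are good, so I'll start moving.

```bash
cat >> h.py <<'E'
def Rt(az,tilt=0,taz=None):
    """tool down with y axis at azimuth az, then tilted outwards by tilt about horizontal axis perp. to azimuth taz"""
    M=np.c_[[np.sin(az),-np.cos(az),0],[np.cos(az),np.sin(az),0],[0,0,-1]]
    if tilt: M=R.from_rotvec(-tilt*np.array([-np.sin(taz),np.cos(taz),0])).as_matrix()@M
    return M
def delta(p,M,base=None):
    """shift and turn (mm, deg) from the given (or measured) pose"""
    if base is None:
        o=obs();base=(np.array(o["tool_pos"]),R.from_euler("xyz",o["ee_rot"]).as_matrix())
    b,B=base;rv=R.from_matrix(B.T@M).as_rotvec(degrees=True)
    print("shift",np.round(B.T@(np.array(p)-b),4).tolist(),"rot",np.round(rv,2).tolist())
PANEL=(.470,.3107,-.204);BEAR=(.583,-.0164,.026)
E
python3 -c "
from h import *
delta([.470,.311,.24],Rt(-.204))"
```

```text
Traceback (most recent call last):
  File "h.py", line 23, in delta
    b,B=base;rv=R.from_matrix(B.T@M).as_rotvec(degrees=True)
                ~~~~~~~~~~~~~^^^^^^^
  File "scipy/spatial/transform/_rotation.pyx", line 1143, in scipy.spatial.transform._rotation.Rotation.from_matrix
ValueError: Non-positive determinant (left-handed or null coordinate frame) in rotation matrix 0: [[-1.09627168e-01 -9.93972777e-01  4.86949925e-05]
 [-9.93972775e-01  1.09627164e-01 -8.57808347e-05]
 [-7.99255206e-05  5.78054069e-05  9.99999995e-01]].
```

```bash
sed -i 's/\[np.sin(az),-np.cos(az),0\]/[-np.sin(az),np.cos(az),0]/' h.py
python3 -c "
from h import *
delta([.470,.311,.24],Rt(-.204))"
```

```text
shift [-0.351, -0.1091, -0.0235] rot [0.01, -0.0, 83.71]
```

Call:
servo_tool:
  commands: [-0.351,-0.109,-0.0235,0,0,83.7,0.06,-0.351,-0.109,-0.0235,0,0,83.7,0.06,-0.351,-0.109,-0.0235,0,0,83.7,0.06,-0.351,-0.109,-0.0235,0,0,83.7,0.06,-0.351,-0.109,-0.0235,0,0,83.7,0.06,-0.351,-0.109,-0.0235,0,0,83.7,0.06,-0.351,-0.109,-0.0235,0,0,83.7,0.06,-0.351,-0.109,-0.0235,0,0,83.7,0.06,-0.351,-0.109,-0.0235,0,0,83.7,0.06,-0.351,-0.109,-0.0235,0,0,83.7,0.06]

```text
time: 2.35
tool_pos: [0.4699, 0.3113, 0.24]
ee_rot: [3.142, -0.0, 1.369]
wrist_force: [-0.1, 0.3, 0.1]
width: 0.0601
finger_force: 0.0
```

```bash
python3 -c "
from h import *
o=obs();print(o['tool_pos'],o['joint_positions'],o['ee_rot'])
s=snapshot('wrist');print(np.round(s['hand_eye'],3).tolist(),s['camera_matrix'].tolist());cv2.imwrite('pics/w1.png',s['img'])
delta([.470,.311,.128],Rt(-.204))"
```

```text
[0.46987658 0.31126454 0.2400004 ] [4.84432489e-01 1.14392668e-01 1.29491883e+00 7.69687492e-05
 1.73218870e+00 6.85886687e-01] [ 3.14156922e+00 -1.17349449e-04  1.36935450e+00]
[[0.0, -0.971, -0.241, 0.07], [1.0, 0.0, -0.001, 0.0], [0.001, -0.241, 0.971, -0.168], [0.0, 0.0, 0.0, 1.0]] [[371.64829954431775, 0.0, 321.3451841706715], [0.0, 371.64829954431775, 241.306152390065], [0.0, 0.0, 1.0]]
shift [-0.0003, 0.0002, 0.1121] rot [0.01, -0.01, 0.13]
```

View pics/w1.png

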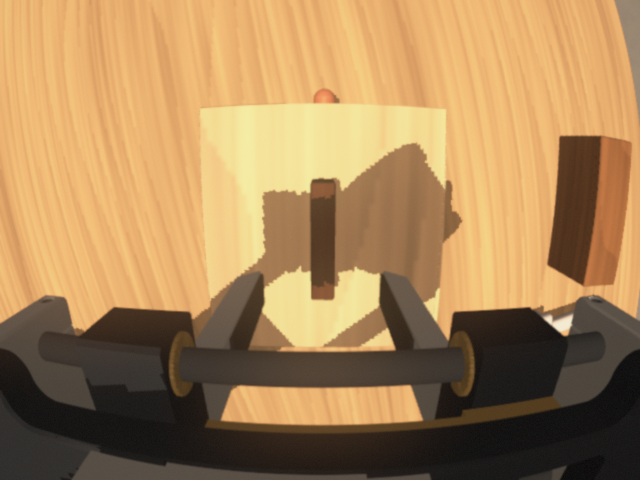

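The wrist view shows the handle upright at column 323, rows 180–298, centred between the fingers. I'll descend and grip.

Call:
servo_tool:
  commands: [0,0,0.06,0,0,0,0.06,0,0,0.1,0,0,0,0.06,0,0,0.112,0,0,0,0.05,0,0,0.112,0,0,0,0,0,0,0.112,0,0,0,0,0,0,0.112,0,0,0,0,0,0,0.112,0,0,0,0,0,0,0.112,0,0,0,0]

```text
time: 3.4
tool_pos: [0.4706, 0.3115, 0.1291]
ee_rot: [3.14, -0.002, 1.367]
wrist_force: [0.2, 0.2, 3.7]
width: 0.0181
finger_force: 30.0
```

```bash
cat >> h.py <<'E'
def lean(off,up=0):
    x,y,a=BEAR;n=np.array([-1,0,1])/2**.5
    p=np.array([-.11+.0707,0,.0707])+(.024+off)*n+[0,0,up]
    return R.from_rotvec([0,0,a]).apply(p)+[x,y,0],Rt(a,np.pi/4,a)
E
python3 -c "
from h import *
o=obs();b=(np.array(o['tool_pos']),R.from_euler('xyz',o['ee_rot']).as_matrix())
for a in((.05,.12),(.04,0)):
    p,M=lean(*a);print(p);delta(p,M)"
```

```text
[ 0.49140507 -0.01878201  0.2430259 ]
shift [-0.319, 0.0874, -0.1143] rot [-44.69, 5.1, -12.51]
[ 0.49847374 -0.01859818  0.11595483]
shift [-0.3176, 0.0941, 0.0128] rot [-44.69, 5.1, -12.51]
```

Call:
servo_tool:
  commands: [0,0,-0.02,0,0,0,0,0,0,-0.06,0,0,0,0,0,0,-0.12,0,0,0,0,0,0,-0.15,0,0,0,0,0,0,-0.15,0,0,0,0]

```text
time: 4.03
tool_pos: [0.4708, 0.3116, 0.28]
ee_rot: [3.138, -0.003, 1.367]
wrist_force: [0.1, 0.0, -4.7]
width: 0.0179
finger_force: 30.0
```

```bash
python3 -c "
from h import *
p,M=lean(.05,.12);print(p);delta(p,M);print(obs()['wrist_torque'])"
```

```text
[ 0.49140507 -0.01878201  0.2430259 ]
shift [-0.3194, 0.0869, 0.0364] rot [-44.59, 5.03, -12.53]
[-0.07810488  0.10359952 -0.03226497]
```

Call:
servo_tool:
  commands: [-0.04,0.01,0,-5,0.5,-1.5,0,-0.08,0.02,0,-10,1,-3,0,-0.12,0.03,0,-15,1.7,-4.5,0,-0.17,0.045,0,-22,2.5,-6.2,0,-0.22,0.06,0,-29,3.3,-8.2,0,-0.27,0.075,0.02,-36,4.2,-10.2,0,-0.31,0.085,0.03,-42,4.8,-12,0,-0.319,0.087,0.036,-44.6,5,-12.5,0,-0.319,0.087,0.036,-44.6,5,-12.5,0,-0.319,0.087,0.036,-44.6,5,-12.5,0]

```text
time: 5.28
tool_pos: [0.4902, -0.0182, 0.2403]
ee_rot: [2.363, 0.001, 1.597]
wrist_force: [0.8, 0.5, -3.5]
width: 0.0176
finger_force: 30.0
```

```bash
python3 -c "
from h import *
o=obs();print(np.round(o['joint_positions'],2),o['wrist_torque'])
p,M=lean(.05);delta(p,M)
p,M=lean(.003);delta(p,M)
s=snapshot('top');t=snapshot('scene')
cv2.imwrite('pics/c1.png',np.hstack([s['img'][80:380,150:550],t['img'][80:380,130:530]]))"
```

```text
[-0.32 -0.62  2.06  0.29  0.97 -0.42] [-0.1257537   0.86378297 -0.01484238]
shift [-0.0004, -0.0815, 0.0843] rot [-0.41, 0.05, 0.04]
shift [-0.0004, -0.0811, 0.1313] rot [-0.41, 0.05, 0.04]
```

View pics/c1.png

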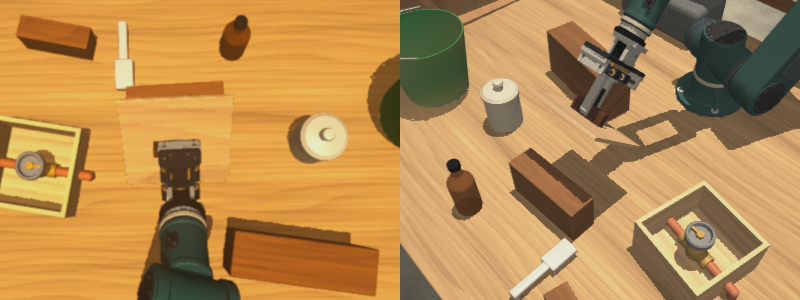

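The panel hangs evenly, tilted 45° in front of the middle bearer: top view (117–234, 95–183), with the bearer's top edge just behind it. The open box with its wheel also shows. Lowering now.

Call:
servo_tool:
  commands: [0,-0.03,0.03,0,0,0,0,0,-0.06,0.06,-0.4,0,0,0,0,-0.081,0.084,-0.4,0,0,0,0,-0.081,0.1,-0.4,0,0,0,0,-0.081,0.113,-0.4,0,0,0,0,-0.081,0.121,-0.4,0,0,0,0,-0.081,0.121,-0.4,0,0,0]

```text
time: 6.25
tool_pos: [0.5187, -0.0176, 0.0988]
ee_rot: [2.354, 0.002, 1.598]
wrist_force: [-0.7, 0.3, -2.6]
width: 0.0178
finger_force: 30.0
```

```bash
python3 -c "
from h import *
o=obs();print(np.round(o['joint_positions'],2),o['wrist_torque'],o['wrist_force'])
p,M=lean(.000);delta(p,M)"
```

```text
[-0.29 -0.42  2.25  0.4   0.59 -0.57] [-0.13834973  0.93593444 -0.01474877] [-0.66387669  0.32537391 -2.60621696]
shift [-0.0004, -0.0022, 0.0135] rot [0.12, 0.04, 0.12]
```

Call:
servo_tool:
  commands: [0,-0.001,0.005,0,0,0,0,0,-0.002,0.01,0,0,0,0,0,-0.002,0.012,0,0,0,0,0,-0.002,0.012,0,0,0,0]

```text
time: 6.75
tool_pos: [0.5254, -0.0184, 0.089]
ee_rot: [2.353, 0.002, 1.596]
wrist_force: [0.8, -0.7, -3.8]
width: 0.0175
finger_force: 30.0
```

Call:
servo_tool:
  commands: [0,0,0.0015,0,0,0,0,0,0,0.003,0,0,0,0,0,0,0.004,0,0,0,0,0,0,0.004,0,0,0,0]

```text
time: 7.25
tool_pos: [0.5282, -0.0187, 0.0876]
ee_rot: [2.352, 0.004, 1.597]
wrist_force: [-18.9, -2.6, 8.9]
width: 0.0178
finger_force: 30.0
```

```bash
python3 -c "
from h import *
o=obs();print(o['wrist_torque'],o['wrist_force'])
p,M=lean(.000);delta(p,M)"
```

```text
[-0.2550592   1.93590894 -0.1120759 ] [-18.91323221  -2.58671791   8.89753019]
shift [0.0008, -0.001, -0.001] rot [0.23, 0.16, 0.16]
```

Call:
servo_tool:
  commands: [0,0,-0.0015,0,0,0,0,0,-0.0015,-0.0015,0,0,0,0,0,-0.003,-0.001,0,0,0,0,0,-0.003,-0.001,0,0,0,0]

```text
time: 7.75
tool_pos: [0.5272, -0.0186, 0.0877]
ee_rot: [2.348, 0.003, 1.596]
wrist_force: [-0.6, 2.7, 4.8]
width: 0.0179
finger_force: 30.0
```

```bash
python3 -c "
from h import *
o=obs();print(o['wrist_torque'],o['wrist_force'])
p,M=lean(.000);delta(p,M)"
```

```text
[0.16436894 0.31460215 0.33694763] [-0.64414064  2.70008285  4.75687525]
shift [0.0007, -0.0004, -0.0003] rot [0.48, 0.16, 0.07]
```

Call:
servo_tool:
  commands: [0,0,0,0,0,0,0.03,0,0,0,0,0,0,0.05,0,0,0,0,0,0,0.05,0,0,-0.01,0,0,0,0.05,0,0,-0.04,0,0,0,0.06,0,0,-0.09,0,0,0,0.06,0,0,-0.14,0,0,0,0.06,0,0,-0.14,0,0,0,0.06]

```text
time: 8.75
tool_pos: [0.4438, -0.0242, 0.1843]
ee_rot: [2.359, 0.002, 1.596]
wrist_force: [0.3, -0.7, -1.2]
width: 0.06
finger_force: 0.0
```

```bash
cat b.py | sed -n 2,17p > fitlib.py; python3 -c "
from h import *
exec(open('fitlib.py').read())
t=snapshot('scene');s=snapshot('wrist')
tp=snapshot('top')
cv2.imwrite('pics/c2.png',np.hstack([t['img'][80:380,130:530],cv2.resize(s['img'],(400,300))]))
# box fit in top
r=spotter.trace('box',tp)[0];print('box',r['conf'],fit([(tp,cv2.morphologyEx(cv2.convexHull(np.argwhere(r['region'])[:,::-1].astype(np.int32)) is not None and r['region'].astype(np.uint8),cv2.MORPH_CLOSE,np.ones((25,25))))],[.47,.31,-.2],(-.1,.1,-.1,.1,0,.105)))
for r in spotter.trace('wheel',tp)[:2]:
    m=r['region'].astype(np.uint8);mm=cv2.moments(m,True);print('wheel',r['conf'],r['box'],onz(tp,mm['m10']/mm['m00'],mm['m01']/mm['m00'],.1))
delta([.49,-.02,.32],Rt(.4))
np.savez('top1.npz',**{k:tp[k] for k in('img','camera_matrix','extrinsics')})"
```

```text
box 0.9 (array([ 0.47429793,  0.30929866, -0.17712556]), np.float64(0.9683116466721885))
wheel 0.97 [163.6, 232.6, 29.3, 27.5] [0.47384911 0.30704661 0.1       ]
shift [0.0012, 0.1314, -0.0659] rot [44.05, 8.3, -20.24]
```

View pics/c2.png

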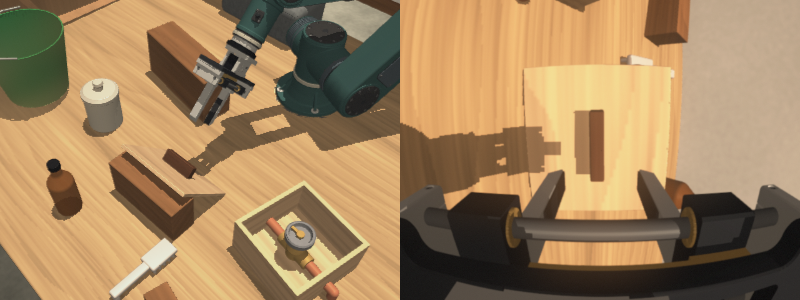

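The panel stands leaning on the middle bearer with the handle outwards, and the box is open with its wheel visible. Moving to the wheel.

```bash
python3 -c "
from h import *
delta([.474,.308,.22],Rt(.78))"
```

```text
shift [0.3296, 0.0563, 0.0005] rot [42.41, 16.76, -40.86]
```

Call:
servo_tool:
  commands: [0.02,0.03,-0.03,4,1.5,-4,0.06,0.06,0.06,-0.06,10,4,-10,0.07,0.11,0.075,-0.06,16,6,-15,0.08,0.16,0.075,-0.05,23,9,-22,0.094,0.21,0.07,-0.04,30,12,-29,0.094,0.26,0.063,-0.02,36,14,-35,0.094,0.31,0.058,-0.01,41,16,-40,0.094,0.33,0.0563,0,42.4,16.8,-40.9,0.094,0.33,0.0563,0,42.4,16.8,-40.9,0.094,0.33,0.0563,0,42.4,16.8,-40.9,0.094]

```text
time: 10.35
tool_pos: [0.474, 0.3074, 0.2213]
ee_rot: [3.141, 0.001, 2.351]
wrist_force: [-0.7, -0.3, 1.0]
width: 0.0939
finger_force: 0.0
```

```bash
cat >> h.py <<'E'
def wpix(s,p,pose):
    """world point -> wrist fisheye pixel"""
    t,B=pose;H=np.array(s["hand_eye"]);K=np.array(s["camera_matrix"])
    q=B.T@(np.asarray(p)-t);q=H[:3,:3].T@(q-H[:3,3])
    th=np.arctan2(np.hypot(q[0],q[1]),q[2]);d=q[:2]/np.hypot(q[0],q[1])
    return K[:2,2]+K[0,0]*th*d
def wonz(s,u,v,z,pose):
    t,B=pose;H=np.array(s["hand_eye"]);K=np.array(s["camera_matrix"])
    d=np.array([u,v])-K[:2,2];r=np.hypot(*d);th=r/K[0,0]
    q=np.r_[d/r*np.sin(th),np.cos(th)]
    c=t+B@H[:3,3];w=B@H[:3,:3]@q;return c+w*(z-c[2])/w[2]
def pose():
    o=obs();return np.array(o["tool_pos"]),R.from_euler("xyz",o["ee_rot"]).as_matrix()
def rectify(s,ps,c,z,yaw,w=.1,n=400):
    """top-down view: rows down=-x(box), cols right=-y(box)"""
    k=np.linspace(-w/2,w/2,n);mx=np.zeros((n,n),np.float32);my=mx.copy()
    for i in range(n):
        for j in range(n):
            X,Y=-k[i],-k[j];p=[c[0]+np.cos(yaw)*X-np.sin(yaw)*Y,c[1]+np.sin(yaw)*X+np.cos(yaw)*Y,z]
            mx[i,j],my[i,j]=wpix(s,p,ps) if ps else proj(s,p)
    return cv2.remap(s["img"],mx,my,cv2.INTER_LINEAR)
E
python3 -c "
from h import *
p=pose();s=snapshot('wrist');print(p[0],np.round(obs()['joint_positions'],2))
for r in spotter.trace('wheel',s)[:2]:
    m=r['region'].astype(np.uint8);mm=cv2.moments(m,True);print('wheel',r['conf'],r['box'],wonz(s,mm['m10']/mm['m00'],mm['m01']/mm['m00'],.098,p))
a=rectify(s,p,[.474,.308],.105,-.18,.24,300)
b=rectify(s,p,[.474,.308],.102,-.18,.1,300)
cv2.imwrite('pics/r1.png',np.hstack([a,b]))
delta([.474,.308,.085],Rt(.78))"
```

```text
[0.47397254 0.30744017 0.22131211] [ 0.47  0.12  1.33 -0.    1.7  -0.3 ]
wheel 0.77 [287.0, 191.9, 81.9, 80.9] [0.47491852 0.31380814 0.098     ]
shift [0.0009, 0.0003, 0.1372] rot [0.13, 0.07, -0.05]
```

View pics/r1.png

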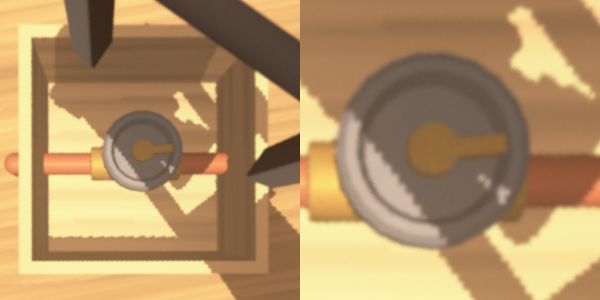

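The rectified views show the wheel about 5 mm left of centre, and the brass bar at about −86° in the box frame, so it is roughly 1.64 rad open. Top and wrist cameras average to a centre near (0.4745, 0.3115). Descending and gripping.

Call:
servo_tool:
  commands: [0.0025,0.003,0.05,0,0,0,0.094,0.0025,0.003,0.1,0,0,0,0.094,0.0025,0.003,0.13,0,0,0,0.094,0.0025,0.003,0.137,0,0,0,0.08,0.0025,0.003,0.137,0,0,0,0.07,0.0025,0.003,0.137,0,0,0,0.05,0.0025,0.003,0.137,0,0,0,0.05,0.0025,0.003,0.137,0,0,0,0.05]

```text
time: 11.45
tool_pos: [0.4761, 0.3124, 0.0866]
ee_rot: [3.137, 0.002, 2.351]
wrist_force: [-0.4, -1.2, 7.1]
width: 0.0649
finger_force: 30.0
```

```bash
python3 -c "
from h import *
o=obs();print(o['wrist_torque'],o['wrist_force'],pose()[1].T@o['wrist_force'])"
```

```text
[-0.13127432  0.02005598  0.0834566 ] [-0.40741624 -1.24387375  7.07721284] [-0.6119454  -1.13094331 -7.08142934]
```

Call:
servo_tool:
  commands: [0,0,0,0,0,8,0.05,0,0,0,0,0,17,0.05,0,0,0,0,0,26,0.05,0,0,0,0,0,35,0.05,0,0,0,0,0,44,0.05,0,0,0,0,0,53,0.05,0,0,0,0,0,62,0.05,0,0,0,0,0,70,0.05,0,0,0,0,0,78,0.05,0,0,0,0,0,78,0.05]

```text
time: 12.7
tool_pos: [0.4756, 0.3123, 0.0866]
ee_rot: [3.139, -0.003, 0.989]
wrist_force: [-1.0, -0.7, 7.6]
width: 0.0652
finger_force: 30.0
```

```bash
cat > st.py <<'E'
from h import *
o=obs();y=pose()[1][:,1];print("t",round(o["time"],2),"az",round(np.degrees(np.arctan2(y[1],y[0])),2),"p",np.round(o["tool_pos"],4),"F",np.round(o["wrist_force"],1),"T",np.round(o["wrist_torque"],2),"q6",round(o["joint_positions"][5],2),"w",round(o["width"],4))
E
python3 st.py
```

```text
t 12.7 az -33.36 p [0.4756 0.3123 0.0866] F [-1.  -0.7  7.6] T [-0.3  0.2 -0.2] q6 1.06 w 0.0652
```

Call:
servo_tool:
  commands: [0,0,0,0,0,3,0.05,0,0,0,0,0,6,0.05,0,0,0,0,0,9,0.05,0,0,0,0,0,12,0.05,0,0,0,0,0,14,0.05]

```text
time: 13.32
tool_pos: [0.4755, 0.3124, 0.0866]
ee_rot: [3.14, -0.004, 0.745]
wrist_force: [-1.3, -0.9, 7.9]
width: 0.0651
finger_force: 30.0
```

```bash
python3 st.py
```

```text
t 13.32 az -47.32 p [0.4755 0.3124 0.0866] F [-1.3 -0.9  7.9] T [-0.37  0.23  0.18] q6 1.31 w 0.0651
```

Call:
servo_tool:
  commands: [0,0,0,0,0,2,0.05,0,0,0,0,0,4,0.05,0,0,0,0,0,5,0.05]

```text
time: 13.7
tool_pos: [0.4755, 0.3124, 0.0866]
ee_rot: [3.14, -0.004, 0.662]
wrist_force: [-0.6, -1.8, 7.5]
width: 0.0651
finger_force: 30.0
```

```bash
python3 st.py
```

```text
t 13.7 az -52.08 p [0.4755 0.3124 0.0866] F [-0.6 -1.8  7.5] T [-0.33  0.24  1.62] q6 1.39 w 0.0651
```

Call:
servo_tool:
  commands: [0,0,0,0,0,0.7,0.05,0,0,0,0,0,1,0.05,0,0,0,0,0,1,0.05]

```text
time: 14.08
tool_pos: [0.4755, 0.3124, 0.0866]
ee_rot: [3.14, -0.004, 0.645]
wrist_force: [-1.4, -1.5, 6.4]
width: 0.0654
finger_force: 30.0
```

```bash
python3 st.py
```

```text
t 14.07 az -53.04 p [0.4755 0.3124 0.0866] F [-1.4 -1.5  6.4] T [-0.32  0.22  1.37] q6 1.41 w 0.0654
```

The torque jumped from 0.2 to 1.6 N m and then the grip slipped, so the wheel is against its stop. I'll release and lift for a reference look.

Call:
servo_tool:
  commands: [0,0,0,0,0,0,0.094,0,0,0,0,0,0,0.094,0,0,0,0,0,0,0.094,0,0,-0.06,0,0,0,0.094,0,0,-0.12,0,0,0,0.094,0,0,-0.12,0,0,0,0.094,0,0,-0.12,0,0,0,0.094]

```text
time: 14.95
tool_pos: [0.4743, 0.3117, 0.2034]
ee_rot: [3.141, 0.0, 0.641]
wrist_force: [-0.1, -0.6, -1.7]
width: 0.0938
finger_force: 0.0
```

```bash
python3 st.py
cat > look.py <<'E'
import sys
from h import *
p=pose();s=snapshot('wrist');n=sys.argv[1]
cv2.imwrite(f'pics/raw_{n}.png',s['img'])
b=rectify(s,p,[.4755,.3124],.102,-.19,.08,400);cv2.imwrite(f'pics/rect_{n}.png',b)
h=cv2.cvtColor(b,cv2.COLOR_BGR2HSV);m=((h[...,1]>130)&(h[...,0]<32)&(h[...,0]>8)).astype(np.uint8)
g=np.hypot(*(np.mgrid[:400,:400]-200));m[g>150]=0
m=cv2.morphologyEx(m,cv2.MORPH_OPEN,np.ones((5,5)))
k,l,st,c=cv2.connectedComponentsWithStats(m)
for i in range(1,k):
    if st[i,4]>500: 
        ys,xs=np.nonzero(l==i);q=np.c_[xs,ys].astype(np.float32)
        e=cv2.PCACompute2(q,None)
        print(st[i].tolist(),c[i].round(1),"axis deg img",np.degrees(np.arctan2(-e[1][0,1],e[1][0,0])).round(2),e[2].ravel().round())
cv2.imwrite(f'pics/rm_{n}.png',np.hstack([b,cv2.merge([m*255]*3)]))
E
python3 look.py shut
```

```text
t 14.95 az -53.3 p [0.4743 0.3117 0.2034] F [-0.1 -0.6 -1.7] T [-0.06  0.1   0.05] q6 1.41 w 0.0938
[150, 154, 84, 165, 8195] [192.3 221.7] axis deg img -88.66 [1898.  324.]
```

View pics/rm_shut.png

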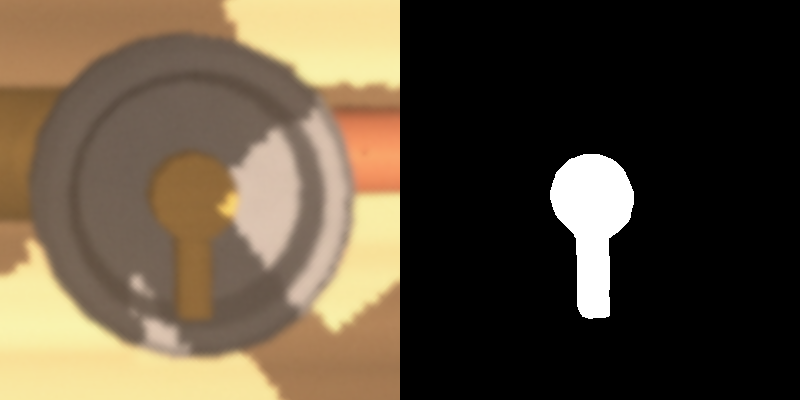

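The brass bar points straight down in the rectified view, which is box −x, from hub (192,195) to (193,318). The wheel is shut. Regrasping and opening.

Call:
servo_tool:
  commands: [0.0018,0,0.05,0,0,0,0.094,0.0018,0,0.1,0,0,0,0.094,0.0018,0,0.117,0,0,0,0.094,0.0018,0,0.117,0,0,0,0.05,0.0018,0,0.117,0,0,0,0.05,0.0018,0,0.117,0,0,0,0.05,0.0018,0,0.117,0,0,0,0.05]

```text
time: 15.88
tool_pos: [0.4773, 0.3138, 0.0895]
ee_rot: [3.141, -0.005, 0.641]
wrist_force: [-0.2, 0.8, 3.4]
width: 0.0651
finger_force: 30.0
```

```bash
python3 st.py
```

```text
t 15.88 az -53.29 p [0.4773 0.3138 0.0895] F [-0.2  0.8  3.4] T [0.09 0.21 0.06] q6 1.41 w 0.0651
```

Call:
servo_tool:
  commands: [0,0,0,0,0,-9,0.05,0,0,0,0,0,-19,0.05,0,0,0,0,0,-29,0.05,0,0,0,0,0,-39,0.05,0,0,0,0,0,-49,0.05,0,0,0,0,0,-59,0.05,0,0,0,0,0,-69,0.05,0,0,0,0,0,-79,0.05,0,0,0,0,0,-90,0.05,0,0,0,0,0,-90,0.05]

```text
time: 17.12
tool_pos: [0.4747, 0.3142, 0.0895]
ee_rot: [3.141, -0.003, 2.214]
wrist_force: [-5.9, 1.3, 8.2]
width: 0.0653
finger_force: 30.0
```

```bash
python3 st.py
```

```text
t 17.12 az 36.84 p [0.4747 0.3142 0.0895] F [-5.9  1.3  8.2] T [0.1  1.16 0.18] q6 -0.16 w 0.0653
```

Call:
servo_tool:
  commands: [0,0,0,0,0,-9,0.05,0,0,0,0,0,-19,0.05,0,0,0,0,0,-29,0.05,0,0,0,0,0,-39,0.05,0,0,0,0,0,-49,0.05,0,0,0,0,0,-59,0.05,0,0,0,0,0,-69,0.05,0,0,0,0,0,-79,0.05,0,0,0,0,0,-90,0.05,0,0,0,0,0,-90,0.05]

```text
time: 18.38
tool_pos: [0.4743, 0.3116, 0.0894]
ee_rot: [-3.141, -0.004, -2.499]
wrist_force: [-6.5, -4.5, 10.5]
width: 0.0648
finger_force: 30.0
```

```bash
python3 st.py
```

```text
t 18.38 az 126.81 p [0.4743 0.3116 0.0894] F [-6.5 -4.5 10.5] T [-0.82  1.44  0.2 ] q6 -1.73 w 0.0648
```

Call:
servo_tool:
  commands: [0,0,0,0,0,0,0.094,0,0,0,0,0,0,0.094,0,0,0,0,0,10,0.094,0,0,0,0,0,20,0.094,0,0,0,0,0,30,0.094,0,0,0,0,0,40,0.094,0,0,0,0,0,50,0.094,0,0,0,0,0,60,0.094,0,0,0,0,0,70,0.094,0,0,0,0,0,80,0.094]

```text
time: 19.62
tool_pos: [0.4762, 0.313, 0.0868]
ee_rot: [3.141, 0.0, 2.38]
wrist_force: [-0.1, 0.1, 0.0]
width: 0.0944
finger_force: 0.0
```

Call:
servo_tool:
  commands: [0,0,0,0,0,10,0.094,0,0,0,0,0,20,0.094,0,0,0,0,0,30,0.094,0,0,0,0,0,40,0.094,0,0,0,0,0,50,0.094,0,0,0,0,0,60,0.094,0,0,0,0,0,70,0.094,0,0,0,0,0,80,0.094,0,0,0,0,0,90,0.094,0,0,0,0,0,100,0.094]

```text
time: 20.88
tool_pos: [0.4762, 0.313, 0.0868]
ee_rot: [3.141, -0.001, 0.635]
wrist_force: [0.6, -0.2, -0.4]
width: 0.0938
finger_force: 0.0
```

```bash
python3 st.py; python3 -c "
from h import *
delta([.4755,.3127,.0885],Rt(np.radians(-53.3)))"
```

```text
t 20.88 az -53.63 p [0.4762 0.313  0.0868] F [ 0.6 -0.2 -0.4] T [-0.06  0.14  0.01] q6 1.42 w 0.0938
shift [-0.0007, -0.0002, -0.0017] rot [0.02, -0.03, -0.33]
```

Call:
servo_tool:
  commands: [-0.001,0,0,0,0,0,0.05,-0.001,0,0,0,0,0,0.05,-0.001,0,0,0,0,0,0.05,-0.001,0,0,0,0,0,0.05,-0.001,0,0,0,0,-9,0.05,-0.001,0,0,0,0,-19,0.05,-0.001,0,0,0,0,-29,0.05,-0.001,0,0,0,0,-39,0.05,-0.001,0,0,0,0,-49,0.05,-0.001,0,0,0,0,-59,0.05]

```text
time: 22.12
tool_pos: [0.4758, 0.3121, 0.0871]
ee_rot: [3.14, 0.0, 1.676]
wrist_force: [1.2, -0.3, -0.8]
width: 0.065
finger_force: 30.0
```

Call:
servo_tool:
  commands: [0,0,0,0,0,-10,0.05,0,0,0,0,0,-20,0.05,0,0,0,0,0,-30,0.05,0,0,0,0,0,-40,0.05,0,0,0,0,0,-50,0.05,0,0,0,0,0,-60,0.05,0,0,0,0,0,-70,0.05,0,0,0,0,0,-80,0.05,0,0,0,0,0,-90,0.05,0,0,0,0,0,-100,0.05]

```text
time: 23.38
tool_pos: [0.4762, 0.3128, 0.0871]
ee_rot: [3.141, 0.003, -2.862]
wrist_force: [1.8, 2.2, -1.9]
width: 0.0651
finger_force: 30.0
```

Call:
servo_tool:
  commands: [0,0,0,0,0,-8,0.05,0,0,0,0,0,-15,0.05,0,0,0,0,0,-21,0.05,0,0,0,0,0,-21,0.05]

```text
time: 23.88
tool_pos: [0.4761, 0.313, 0.0871]
ee_rot: [-3.141, 0.003, -2.501]
wrist_force: [3.4, 2.2, -2.7]
width: 0.0655
finger_force: 30.0
```

```bash
python3 st.py
```

```text
t 23.88 az 126.69 p [0.4761 0.313  0.0871] F [ 3.4  2.2 -2.7] T [ 0.55 -0.61  0.22] q6 -1.73 w 0.0655
```

Call:
servo_tool:
  commands: [0,0,0,0,0,0,0.094,0,0,0,0,0,0,0.094,0,0,0,0,0,0,0.094,0,0,-0.06,0,0,10,0.094,0,0,-0.116,0,0,20,0.094,0,0,-0.116,0,0,30,0.094,0,0,-0.116,0,0,40,0.094,0,0,-0.116,0,0,50,0.094,0,0,-0.116,0,0,60,0.094,0,0,-0.116,0,0,70,0.094]

```text
time: 25.12
tool_pos: [0.475, 0.3121, 0.2031]
ee_rot: [3.142, 0.0, 2.554]
wrist_force: [0.2, 0.4, 0.1]
width: 0.0941
finger_force: 0.0
```

Call:
servo_tool:
  commands: [0,0,0,0,0,10,0.094,0,0,0,0,0,20,0.094,0,0,0,0,0,30,0.094,0,0,0,0,0,40,0.094,0,0,0,0,0,50,0.094,0,0,0,0,0,60,0.094,0,0,0,0,0,70,0.094,0,0,0,0,0,80,0.094,0,0,0,0,0,90,0.094,0,0,0,0,0,100,0.094]

```text
time: 26.38
tool_pos: [0.475, 0.3121, 0.2031]
ee_rot: [3.141, -0.0, 0.809]
wrist_force: [0.5, -0.2, -0.0]
width: 0.094
finger_force: 0.0
```

```bash
python3 -c "
from h import *
delta([.4743,.3117,.2034],Rt(np.radians(-53.3)))"
```

```text
shift [-0.0008, -0.0002, -0.0003] rot [0.02, -0.01, 9.65]
```

Call:
servo_tool:
  commands: [-0.001,0,0,0,0,9.6,0.094,-0.001,0,0,0,0,9.6,0.094,-0.001,0,0,0,0,9.6,0.094]

```text
time: 26.75
tool_pos: [0.4745, 0.3115, 0.2031]
ee_rot: [3.141, -0.0, 0.65]
wrist_force: [0.4, -0.1, -0.3]
width: 0.0938
finger_force: 0.0
```

```bash
python3 st.py; python3 look.py open
```

```text
t 26.75 az -52.77 p [0.4745 0.3115 0.2031] F [ 0.4 -0.1 -0.3] T [-0.05  0.09  0.02] q6 1.4 w 0.0938
[150, 154, 85, 165, 8266] [192.4 221.9] axis deg img -88.65 [1922.  329.]
```

View pics/rm_open.png

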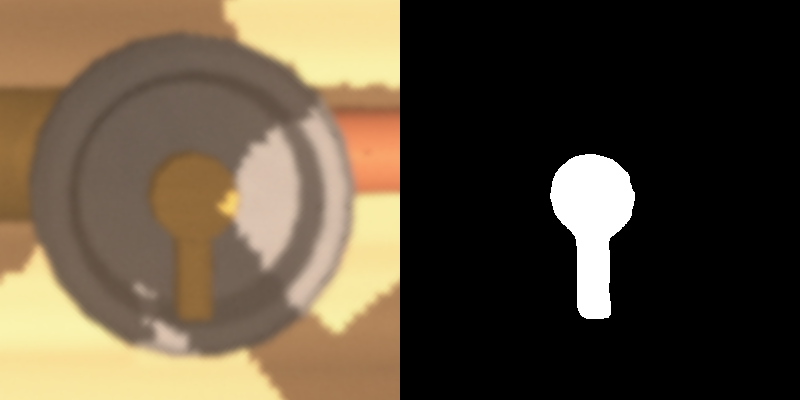

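The bar is back at the reference angle (−88.65° against −88.66°), so the wheel is exactly one turn open. I'll check the panel numerically against the picture taken after placing it, then hand in.

```bash
python3 -c "
from h import *
t=snapshot('top');a=np.load('top1.npz')['img'];d=cv2.absdiff(t['img'],a).max(2)
r=[x for x in spotter.trace('panel',t)];print([(round(float(x['conf']),2),x['box']) for x in r])
c=np.array([-.11,0,0]);Rz=R.from_rotvec([0,0,BEAR[2]])
print([proj(t,Rz.apply(q)+[BEAR[0],BEAR[1],0]).round().tolist() for q in([-.11,.105,0],[-.11,-.105,0],[.0314,.105,.1414],[.0314,-.105,.1414])])
print('diff',(d[150:210,260:380]>40).sum(),(d[90:260,360:520]>40).sum())
print(close_job())"
```

```text
[(0.9, [277.7, 175.6, 95.4, 74.9])]
[[284.0, 249.0], [370.0, 246.0], [276.0, 179.0], [373.0, 174.0]]
diff 0 0
the job is handed in; nothing more can be done
None
```

The job is handed in: the panel leans at about 45° against the middle-sized bearer with its handle outwards. The handwheel was shut onto its stop and then opened one full turn. The bottle and canister stand where they were, and nothing was moved near the brush.

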